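# Put the returned camera heads away in the kit drawer

### The arm

A 6-joint arm with a two-finger parallel gripper is mounted at the origin on the work surface. World frame = base frame: x ahead of the robot, y to its left, z up, the work surface at z = 0. Lengths are in m, angles in rad, forces in N, time in s.
With the tool pointing down it reaches from about 0.275 to 0.85 m from the base axis. Payload 5.2 kg.
Tool frame: the origin (TCP) lies between the finger pads; the fingertips stand 8 mm ahead of it and the grasp point (between the pads) lies 11 mm behind it; z points along the fingers, y is the line along which they close (so a half turn about z gives the same grasp; the last joint's range is limited). The gripper opens to 85 mm and grips with 20 to 120 N. Pads are 22 mm wide; open, the fingers measure 114 mm over their backs; the gripper's body (76 mm by 85 mm) begins 54 mm behind the grasp point. The pads swing forward as they close: fully open they stand 13 mm farther back than shut.
Start: joints at [0.898, 0.259, 1.535, -0, 1.348, -0.203], TCP at [0.249, 0.49, 0.239] pointing down, gripper open.
Joint ranges: [-3.14, 3.14], [-0.91, 2.08], [0.19, 2.58], [-1.22, 4.36], [0.22, 2.71], [-3.12, 3.12]. Speed limits (rad/s): [2.57, 2.57, 3.14, 3.14, 3.14, 3.14].

### API

Orientations are given as a 3x3 rotation matrix whose columns are the frame's x, y, z axes.
In Python, from station import status, vision, workorder gives the robot as it stands.
- The arm moves only by the shell command python3 -m inch 'ROWS' [FORCE]. ROWS is JSON, one flat list of numbers, 5 for each row, row after row: the opening, from -1 (shut) to 1 (fully open), so that 0 is half open, then the shift along the tool's x, y, z scaled (see below), then the turn about the tool's z scaled (see below). In form: [jaw, tx, ty, tz, roll, jaw, tx, ty, tz, roll, ...]. A call has 1 to 20 rows; each row shifts and turns the commanded pose from where the row before left it, along the tool's axes as they then stand; what a row does not reach is not made up. The controller multiplies each number of a shift by 40 mm and each number of a turn by 4 degrees. A row lasts 1/12 s, in which the tool goes at most 41.7 mm and 7.16 degrees, less where a joint would pass 70% of its speed; a pose out of reach is approached as far as the arm can. A call with a number of a shift or a turn outside -1 to 1 is refused whole. A call with a gripper value outside its range is refused whole. The fingers move at their own pace and stop on an object; FORCE is the grip in N (left out, the last holds). Time passes only in rows, so rows that do not move let the fingers close. It gives the time, the measured TCP pose, the force, the opening and the grip force at its end, in the units of the state.
- status.observe(): the state, without advancing time (a new reading comes with each control period).
- vision.snapshot(name): name is "scene" or "top" or "wrist"; returns a dict with "pixels" (400x640x3 uint8, red, green, blue), "depth" (400x640 float32, m along the optical axis (not along the pixel's ray), 0 where there is no reading), "fov_y" (degrees; the focal length in pixels is half the picture's height over the tangent of half this angle, whatever the lens; pixels are square), "cx", "cy" (the principal point, pixels), "extrinsics" (4x4, takes a point from camera to world coordinates); the wrist camera has in their place "mount" (4x4, takes a point from camera to tool coordinates, whose origin is the TCP and whose axes are the flange's). Camera axes: x right, y up, looking along -z (the intrinsics and any distortion apply to the point x, -y, -z); pixel columns grow to the right and rows downward; lengths in m; the calibration is good to about 2 mm. A picture is of the moment at which its call begins: read the wrist's pose just before it.
- workorder.hand_in(): hands the job in; it is judged then, once.
The state is a dict: "clock": time; "qpos": joint angles; "qd": joint speeds; "joint_efforts": joint torques, N m; "position": TCP position; "tcp_rot": TCP orientation; "wrist_force": force on the tool from outside, world axes, zero at the start; "ft_torque": the same for the moment, N m; "gripper_width": finger opening in m; "grasp_force": force on a finger pad.
Only numpy, scipy, OpenCV 4.12 (cv2) and the standard library are available. Lean on these libraries where they do the work, as an engineer would, in place of code of your own. Each camera call takes 0.05 s, during which the arm holds its last target. There are 200 camera calls.

### The job

A case of eyeball camera heads has come back to the stockroom. Press the orange button so that the lid pops up, ease the lid gently right back until it rests on its stop, then take every camera head out of the case and seat each one in a nest of its own in the open drawer, lens straight up and fully bedded in the cup. When all of them are seated, push the drawer gently fully home until it clicks in, leave the lid open, and do not disturb the other things on the bench.

Things in the scene. Friction and masses are not known exactly. Their poses are not given: they have to be found in the camera images.
- case_floor (a point): the dark grey carry case, which does not slide (fixed to the bench): an open tub 190 x 295 mm and 58 mm high with 5 mm walls, closed by a hinged lid. This point is the centre of its padded floor, 6 mm above the bench. Axes: x points square from the button side to the hinge side (the 190 mm direction, inside 180 mm), y runs along the hinge (295 mm, inside 285 mm), z up
- case_hinge (a point): middle of the lid's hinge line, on the rim of the tub, 60 mm above the bench; same axes as case_floor (hinge line along y)
- case_lid (a joint): angle of the lid in rad: 0 shut; a spring kicks it up to about 0.9 when it is unlatched, where it rests loosely on the spring; beyond that it swings freely, and past upright (1.57) it falls back by its own weight of 0.25 kg to its stop at 1.9, where it stays. To open, its free edge rises and goes over towards the hinge side. Nothing holds it between 0.9 and 1.57
- lid_edge (a point): middle of the free edge of the lid, on its lower rim, 190 mm from the hinge line; moves with the lid. The lid is a shallow 295 mm wide shell, 25 mm thick, its hollow side facing the tub when shut; a small steel latch keeper, 36 mm wide, hangs 14 mm below the middle of this edge and sticks out 9 mm, so push beside it
- case_button_top (a point): centre of the upper face of the orange round release button (24 mm across) on a housing outside the middle of the case's front, 42 mm out from the lid's face, 72 mm above the bench; it is pressed straight down
- case_button (a joint): travel of the button in m: 0 up, 0.006 fully down (about 5 N, springs back); the lid is released at about 0.004
- kit_drawer (a joint): how far the drawer of the low blue drawer unit is out, in m: 0 fully home against its stop. It slides stiffly (about 1.5 N); over the last 11 mm a ball detent resists with about 5 N more, then, for the last 4 mm, pulls the drawer in and holds it
- drawer_front (a point): centre of the outer face of the drawer's flat front panel, 46 mm above the bench (panel 246 mm wide, from 4 to 80 mm above the bench; a thin pull lip sticks out 8 mm near its lower edge, 7 to 13 mm above the bench). Axes: x points square into the unit (the way to push it home), y along the panel, z up. The unit is fixed, 250 x 250 mm and 100 mm high; the drawer's side walls are low (34 mm above the bench)
- nest_1 (a point): blue moulded nest in the drawer (front row, +y side, in the axes of drawer_front): a smooth concave cup, rim 60 mm inside and 68 mm outside diameter, this point at the centre of the rim, 37 mm above the bench, z up; it moves with the drawer. Front row 61 mm and back row 139 mm behind the panel's outer face, 96 mm apart sideways. A seated head's centre is 13 mm straight above this point
- nest_2 (a point): blue moulded nest in the drawer (front row, -y side, in the axes of drawer_front): a smooth concave cup, rim 60 mm inside and 68 mm outside diameter, this point at the centre of the rim, 37 mm above the bench, z up; it moves with the drawer. Front row 61 mm and back row 139 mm behind the panel's outer face, 96 mm apart sideways. A seated head's centre is 13 mm straight above this point
- nest_3 (a point): blue moulded nest in the drawer (back row, +y side, in the axes of drawer_front): a smooth concave cup, rim 60 mm inside and 68 mm outside diameter, this point at the centre of the rim, 37 mm above the bench, z up; it moves with the drawer. Front row 61 mm and back row 139 mm behind the panel's outer face, 96 mm apart sideways. A seated head's centre is 13 mm straight above this point
- nest_4 (a point): blue moulded nest in the drawer (back row, -y side, in the axes of drawer_front): a smooth concave cup, rim 60 mm inside and 68 mm outside diameter, this point at the centre of the rim, 37 mm above the bench, z up; it moves with the drawer. Front row 61 mm and back row 139 mm behind the panel's outer face, 96 mm apart sideways. A seated head's centre is 13 mm straight above this point
- head_a (a point): white eyeball camera head (there are three or four in all; None if absent), 56 mm diameter and 52 mm high, about 0.16 kg: spherical underside of radius 28 mm ending in a flat foot of 34 mm diameter, straight-sided grip belt from 22 to 46 mm above the foot, dark glass face with the lens on top. This point is its centre line, half-way up (26 mm above the foot); z points out of the lens, up when it stands. At the start it stands upright on the floor of the shut case
- head_b (a point): white eyeball camera head (there are three or four in all; None if absent), 56 mm diameter and 52 mm high, about 0.16 kg: spherical underside of radius 28 mm ending in a flat foot of 34 mm diameter, straight-sided grip belt from 22 to 46 mm above the foot, dark glass face with the lens on top. This point is its centre line, half-way up (26 mm above the foot); z points out of the lens, up when it stands. At the start it stands upright on the floor of the shut case
- head_c (a point): white eyeball camera head (there are three or four in all; None if absent), 56 mm diameter and 52 mm high, about 0.16 kg: spherical underside of radius 28 mm ending in a flat foot of 34 mm diameter, straight-sided grip belt from 22 to 46 mm above the foot, dark glass face with the lens on top. This point is its centre line, half-way up (26 mm above the foot); z points out of the lens, up when it stands. At the start it stands upright on the floor of the shut case
- head_d (a point): white eyeball camera head (there are three or four in all; None if absent), 56 mm diameter and 52 mm high, about 0.16 kg: spherical underside of radius 28 mm ending in a flat foot of 34 mm diameter, straight-sided grip belt from 22 to 46 mm above the foot, dark glass face with the lens on top. This point is its centre line, half-way up (26 mm above the foot); z points out of the lens, up when it stands. At the start it stands upright on the floor of the shut case
- tape: roll of brown parcel tape lying flat, 90 mm across, 48 mm high; origin at its underside; not part of the job
- driver: screwdriver, 170 mm long, lying flat; origin at its underside, half-way along; not part of the job
- carton: white camera carton 75 x 100 mm, 65 mm high; origin at its underside; not part of the job
- ring_cover: white trim ring of a camera, 96 mm across, 30 mm high; origin at its underside; not part of the job
- conduit: grey offcut of conduit standing up, 50 mm across, 70 mm high; origin at its underside; not part of the job

How it is judged:
On the way, in this order (a step that is already met when the one before it is completed fails the run):
1. the release button is pressed (value of joint case_button above 0.003 m), for 0.02 s.
2. the lid springs up (value of joint case_lid above 0.5 rad), for 0.1 s.
3. the lid rests right back on its stop (value of joint case_lid above 1.8 rad and velocity of joint case_lid below 0.1 rad/s), for 0.4 s.
4. every head is seated in a nest while the drawer is still open (((horizontal distance between head_a and nest_1 below 0.005 m and z of head_a in the frame of nest_1 between 0.009 and 0.0175 m) or (horizontal distance between head_a and nest_2 below 0.005 m and z of head_a in the frame of nest_2 between 0.009 and 0.0175 m) or (horizontal distance between head_a and nest_3 below 0.005 m and z of head_a in the frame of nest_3 between 0.009 and 0.0175 m) or (horizontal distance between head_a and nest_4 below 0.005 m and z of head_a in the frame of nest_4 between 0.009 and 0.0175 m)) and angle between each of head_a, head_b, head_c, head_d's own z axis and vertical below 0.2 rad and ((horizontal distance between head_b and nest_1 below 0.005 m and z of head_b in the frame of nest_1 between 0.009 and 0.0175 m) or (horizontal distance between head_b and nest_2 below 0.005 m and z of head_b in the frame of nest_2 between 0.009 and 0.0175 m) or (horizontal distance between head_b and nest_3 below 0.005 m and z of head_b in the frame of nest_3 between 0.009 and 0.0175 m) or (horizontal distance between head_b and nest_4 below 0.005 m and z of head_b in the frame of nest_4 between 0.009 and 0.0175 m)) and ((horizontal distance between head_c and nest_1 below 0.005 m and z of head_c in the frame of nest_1 between 0.009 and 0.0175 m) or (horizontal distance between head_c and nest_2 below 0.005 m and z of head_c in the frame of nest_2 between 0.009 and 0.0175 m) or (horizontal distance between head_c and nest_3 below 0.005 m and z of head_c in the frame of nest_3 between 0.009 and 0.0175 m) or (horizontal distance between head_c and nest_4 below 0.005 m and z of head_c in the frame of nest_4 between 0.009 and 0.0175 m)) and ((horizontal distance between head_d and nest_1 below 0.005 m and z of head_d in the frame of nest_1 between 0.009 and 0.0175 m) or (horizontal distance between head_d and nest_2 below 0.005 m and z of head_d in the frame of nest_2 between 0.009 and 0.0175 m) or (horizontal distance between head_d and nest_3 below 0.005 m and z of head_d in the frame of nest_3 between 0.009 and 0.0175 m) or (horizontal distance between head_d and nest_4 below 0.005 m and z of head_d in the frame of nest_4 between 0.009 and 0.0175 m)) and value of joint kit_drawer above 0.1 m), for 0.3 s.
5. the drawer is pushed home into its detent (value of joint kit_drawer below 0.003 m), for 0.3 s.
At the end, for the whole second after the job is handed in: every head present is in one of the nests, centred within 5 mm, bedded down (its centre 9 to 17.5 mm above the rim) and within 0.2 rad of lens-up; the drawer is within 3 mm of fully home; the lid is still open beyond 1.75 rad (((horizontal distance between head_a and nest_1 below 0.005 m and z of head_a in the frame of nest_1 between 0.009 and 0.0175 m) or (horizontal distance between head_a and nest_2 below 0.005 m and z of head_a in the frame of nest_2 between 0.009 and 0.0175 m) or (horizontal distance between head_a and nest_3 below 0.005 m and z of head_a in the frame of nest_3 between 0.009 and 0.0175 m) or (horizontal distance between head_a and nest_4 below 0.005 m and z of head_a in the frame of nest_4 between 0.009 and 0.0175 m)) and angle between each of head_a, head_b, head_c, head_d's own z axis and vertical below 0.2 rad and ((horizontal distance between head_b and nest_1 below 0.005 m and z of head_b in the frame of nest_1 between 0.009 and 0.0175 m) or (horizontal distance between head_b and nest_2 below 0.005 m and z of head_b in the frame of nest_2 between 0.009 and 0.0175 m) or (horizontal distance between head_b and nest_3 below 0.005 m and z of head_b in the frame of nest_3 between 0.009 and 0.0175 m) or (horizontal distance between head_b and nest_4 below 0.005 m and z of head_b in the frame of nest_4 between 0.009 and 0.0175 m)) and ((horizontal distance between head_c and nest_1 below 0.005 m and z of head_c in the frame of nest_1 between 0.009 and 0.0175 m) or (horizontal distance between head_c and nest_2 below 0.005 m and z of head_c in the frame of nest_2 between 0.009 and 0.0175 m) or (horizontal distance between head_c and nest_3 below 0.005 m and z of head_c in the frame of nest_3 between 0.009 and 0.0175 m) or (horizontal distance between head_c and nest_4 below 0.005 m and z of head_c in the frame of nest_4 between 0.009 and 0.0175 m)) and ((horizontal distance between head_d and nest_1 below 0.005 m and z of head_d in the frame of nest_1 between 0.009 and 0.0175 m) or (horizontal distance between head_d and nest_2 below 0.005 m and z of head_d in the frame of nest_2 between 0.009 and 0.0175 m) or (horizontal distance between head_d and nest_3 below 0.005 m and z of head_d in the frame of nest_3 between 0.009 and 0.0175 m) or (horizontal distance between head_d and nest_4 below 0.005 m and z of head_d in the frame of nest_4 between 0.009 and 0.0175 m)) and value of joint kit_drawer below 0.003 m and value of joint case_lid above 1.75 rad); the robot touches nothing.
It fails at once if the lid bangs back against its stop (faster than 3 rad/s beyond 1.5 rad) (value of joint case_lid above 1.5 rad and velocity of joint case_lid above 3 rad/s).
It fails at once if the drawer is slammed (faster than 0.4 m/s) (velocity of joint kit_drawer below -0.4 m/s).
It fails at once if another thing on the bench is pushed aside by more than 3 cm (distance of any of tape, driver, carton, ring_cover, conduit from where it was at the start of the episode above 0.03 m).
Of cam_a, cam_b, cam_c, cam_d only 3 to 4 are there at a start; the rules pass over those that are not, and their reading is None.
At some moment in a run one of cam_a, cam_b, cam_c, cam_d may be knocked a few centimetres aside while the robot is not near it.
It also fails if it takes over 210 s, if anything falls off the work surface, if the arm or the gripper's body presses on something with over 40 N, if the wrist force passes 120 N, or if a joint passes its speed limit or range.

## Working session

There is one attempt and no reset: what is moved stays moved. The work goes in short steps, Python scripts to look and compute and a shell command to move; the robot and the scene stay as the last step left them, time stands still between calls to the robot, and variables do not carry over. Pictures are saved under pics/ and viewed, at most 14 in all, crops included, and the job is handed in when it is done.

```bash
ls; mkdir -p pics
cat > h.py <<'E'
import numpy as np, cv2
from station import status, vision, workorder
def snap(n):
    st=status.observe(); s=vision.snapshot(n)
    if 'extrinsics' in s: T=np.array(s['extrinsics'])
    else:
        W=np.eye(4); W[:3,:3]=st['tcp_rot']; W[:3,3]=st['position']; T=W@np.array(s['mount'])
    s['T']=T; s['f']=200/np.tan(np.radians(s['fov_y'])/2); return s
def save(s,n): cv2.imwrite('pics/'+n+'.png',np.ascontiguousarray(s['pixels'][:,:,::-1]))
def ray(s,u,v):
    d=np.array([(u-s['cx'])/s['f'],-(v-s['cy'])/s['f'],-1.]); return s['T'][:3,3],s['T'][:3,:3]@d
def onz(s,u,v,z):
    o,d=ray(s,u,v); return o+d*(z-o[2])/d[2]
def cloud(s):
    v,u=np.mgrid[0:400,0:640]; d=s['depth']
    P=np.stack([(u-s['cx'])/s['f']*d,-(v-s['cy'])/s['f']*d,-d],-1)
    return P@s['T'][:3,:3].T+s['T'][:3,3]
E
python3 - <<'E'
from h import *
for n in ('scene','top'):
    s=snap(n); save(s,n+'0'); print(n,s.keys(),s['fov_y'],s['cx'],s['cy'],s['T'].round(3).tolist())
st=status.observe(); print(st)
s=snap('wrist');print(s['mount'], s['fov_y'])
E
```

```text
pics
scene dict_keys(['pixels', 'depth', 'fov_y', 'cx', 'cy', 'extrinsics', 'T', 'f']) 48.85528696796088 312.0846188383945 201.00584250467344 [[0.53, -0.59, 0.609, 1.213], [0.848, 0.37, -0.379, -0.5], [-0.002, 0.717, 0.697, 0.91], [0.0, 0.0, 0.0, 1.0]]
top dict_keys(['pixels', 'depth', 'fov_y', 'cx', 'cy', 'extrinsics', 'T', 'f']) 54.028548422064 321.27965081333735 199.49142176186618 [[0.009, 0.998, -0.054, 0.405], [-1.0, 0.01, 0.018, -0.01], [0.018, 0.054, 0.998, 1.212], [0.0, 0.0, 0.0, 1.0]]
{'clock': 0.1, 'qpos': array([ 8.98224388e-01,  2.59281712e-01,  1.53599087e+00, -7.86218724e-06,
        1.34799739e+00, -2.02819119e-01]), 'qd': array([ 2.20299519e-05, -1.14675691e-03, -2.39415889e-03, -6.35245095e-04,
        3.90619716e-04,  3.46712678e-04]), 'joint_efforts': array([ 2.84998154e-03, -4.46963668e+01, -2.91248560e+01, -3.56544197e-04,
        6.28143709e-03,  1.48814831e-05]), 'position': array([0.24865934, 0.49005489, 0.23854466]), 'tcp_rot': array([[-8.91680823e-01,  4.52663484e-01, -1.03897085e-03],
       [ 4.52664556e-01,  8.91679912e-01, -1.31681190e-03],
       [ 3.30356770e-04, -1.64448119e-03, -9.99998593e-01]]), 'wrist_force': array([-0.54095242, -0.52528553,  0.58367757]), 'ft_torque': array([ 0.0056054 , -0.00866999, -0.0114424 ]), 'grasp_force': 0.0, 'gripper_width': 0.08541237337924369}
[[ 1.22189051e-03  9.51885931e-01  3.06450128e-01  7.90368104e-02]
 [ 9.99999241e-01 -1.21195751e-03 -2.22692937e-04  1.48144864e-03]
 [ 1.59426260e-04  3.06450167e-01 -9.51886690e-01 -1.34752517e-01]
 [ 0.00000000e+00  0.00000000e+00  0.00000000e+00  1.00000000e+00]] 69.44220337075417
```

View pics/top0.png

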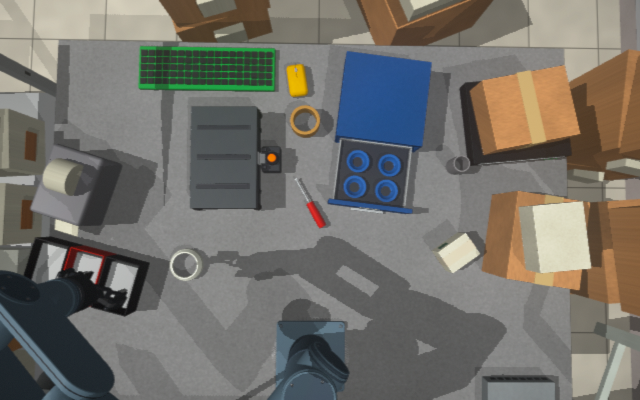

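View pics/scene0.png

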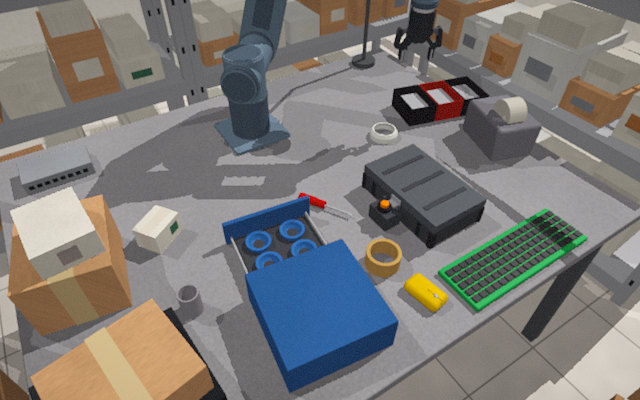

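The top view shows the case at about px (190-259, 106-208) with its hinge on the left (+y) and the orange button at (272,157). The drawer nests are at (358,161), (390,165), (354,187) and (386,191), with the panel at y≈207. The tape is at (305,120) and the driver at (312,205).

```bash
cat >> h.py <<'E'
def blobs(m,amin=30):
    n,l,st,c=cv2.connectedComponentsWithStats(m.astype(np.uint8)); return [(i,st[i],c[i],l==i) for i in range(1,n) if st[i][4]>=amin]
def nests(s):
    """nest rims from a blue mask inside depth band near z=.037"""
    p=cv2.cvtColor(s['pixels'],cv2.COLOR_RGB2HSV); P=cloud(s)
    m=(p[...,0]>95)&(p[...,0]<125)&(p[...,1]>130)&(P[...,2]>.01)&(P[...,2]<.05)
    out=[]
    cs,_=cv2.findContours(m.astype(np.uint8),cv2.RETR_EXTERNAL,cv2.CHAIN_APPROX_NONE)
    for c in cs:
        if cv2.contourArea(c)<200: continue
        (u,v),r=cv2.minEnclosingCircle(c); out.append((onz(s,u,v,.037).round(4),round(r,1),cv2.contourArea(c)))
    return out
E
python3 - <<'E'
from h import *
for n in ('top','scene'):
    s=snap(n); P=cloud(s); hsv=cv2.cvtColor(s['pixels'],cv2.COLOR_RGB2HSV)
    print(n); [print(' nest',x) for x in nests(s)]
    m=(hsv[...,0]>4)&(hsv[...,0]<18)&(hsv[...,1]>220)&(hsv[...,2]>190)
    for i,st,c,mm in blobs(m,15): print(' orange',st,c.round(1),onz(s,*c,.072).round(4),np.median(P[mm],0).round(3))
    # lid top
    z=P[...,2]
    m=(z>.076)&(z<.095)&(hsv[...,1]<80)&(P[...,1]>0.05)&(P[...,1]<.5)&(P[...,0]>.25)
    for i,st,c,mm in blobs(m,1500):
        q=P[mm]; print(' lid',st,np.median(q,0).round(3)); r=cv2.minAreaRect(q[:,:2].astype(np.float32)); print(r,cv2.boxPoints(r).round(3).tolist())
    m=(hsv[...,0]>95)&(hsv[...,0]<125)&(hsv[...,1]>130)&(z>.065)&(z<.085)
    for i,st,c,mm in blobs(m,60):
        q=P[mm]; r=cv2.minAreaRect(q[:,:2].astype(np.float32)); print(' panel',st,cv2.boxPoints(r).round(3).tolist())
    m=(hsv[...,0]>95)&(hsv[...,0]<125)&(hsv[...,1]>130)&(z>.095)&(z<.106)
    for i,st,c,mm in blobs(m,500):
        q=P[mm]; r=cv2.minAreaRect(q[:,:2].astype(np.float32)); print(' unit',cv2.boxPoints(r).round(3).tolist(),r)
E
```

```text
top
 nest (array([ 0.4983, -0.2256,  0.037 ]), 11.5, 375.0)
 nest (array([ 0.509 , -0.1304,  0.037 ]), 11.5, 375.5)
 nest (array([ 0.5757, -0.235 ,  0.037 ]), 11.4, 377.5)
 nest (array([ 0.5866, -0.1395,  0.037 ]), 11.4, 371.5)
 orange [268 154   8   7  42] [271.2 157.1] [0.5889 0.1171 0.072 ] [0.589 0.118 0.073]
 lid [ 190  107   68  101 6695] [0.585 0.253 0.086]
((0.5876650810241699, 0.25352662801742554), (0.2930607795715332, 0.19108322262763977), 0.6574336886405945) [[0.4399999976158142, 0.34700000286102295], [0.44200000166893005, 0.15600000321865082], [0.7350000143051147, 0.1599999964237213], [0.7329999804496765, 0.35100001096725464]]
 panel [328 199  84  14 358] [[0.42899999022483826, -0.28999999165534973], [0.44200000166893005, -0.2919999957084656], [0.47099998593330383, -0.050999999046325684], [0.4569999873638153, -0.04899999871850014]]
 unit [[0.6209999918937683, -0.31700000166893005], [0.8700000047683716, -0.34599998593330383], [0.8989999890327454, -0.0989999994635582], [0.6499999761581421, -0.07000000029802322]] ((0.7598369717597961, -0.2078877091407776), (0.249028518795967
[... 572 characters left out ...]
8306]]
 panel [223 196  86  35 626] [[0.42899999022483826, -0.289000004529953], [0.4490000009536743, -0.29100000858306885], [0.4779999852180481, -0.050999999046325684], [0.4580000042915344, -0.04800000041723251]]
 panel [247 283 150  97 629] [[0.6330000162124634, -0.3149999976158142], [0.7419999837875366, -0.44999998807907104], [1.0099999904632568, -0.23399999737739563], [0.9010000228881836, -0.0989999994635582]]
 unit [[0.6230000257492065, -0.3140000104904175], [0.8740000128746033, -0.3449999988079071], [0.902999997138977, -0.09600000083446503], [0.6520000100135803, -0.06599999964237213]] ((0.7630136013031006, -0.2054562121629715), (0.2500384449958801, 0.2527877688407898), 83.1334228515625)
```

```bash
python3 -m inch '[-1,0,0,0,-1,-1,0,0,0,-1,-1,0,0,0,-1,-1,0,0,0,-1,-1,0,0,0,-1,-1,0,0,0,-1,-1,0,0,0,-0.73]' 60; python3 -m inch '[-1,-0.57,-0.63,0,0,-1,-0.57,-0.63,0,0,-1,-0.57,-0.63,0,0,-1,-0.57,-0.63,0,0,-1,-0.57,-0.63,0,0,-1,-0.57,-0.63,0,0,-1,-0.57,-0.63,0,0,-1,-0.57,-0.63,0,0,-1,-0.57,-0.63,0,0,-1,-0.57,-0.63,0,0,-1,-0.57,-0.63,0,0,-1,-0.57,-0.63,0,0,-1,-0.57,-0.63,0,0,-1,-0.57,-0.63,0,0,-1,-0.57,-0.63,0,0,-1,0,0,0.9,0,-1,0,0,0.9,0,-1,0,0,0.9,0,-1,0,0,0,0]'; python3 -c "
from h import *
s=status.observe();print(s['tcp_rot'].round(3),s['qpos'].round(2))"
```

```text
clock: 0.83
position: [0.2489, 0.4903, 0.2392]
tcp_rot: [[-1.0, -0.004, -0.0], [-0.004, 1.0, -0.0], [0.0, -0.0, -1.0]]
wrist_force: [-0.3, 0.6, 0.5]
gripper_width: 0.0002
grasp_force: 0.0
clock: 2.42
position: [0.586, 0.1119, 0.1237]
tcp_rot: [[-1.0, 0.001, -0.014], [0.001, 1.0, -0.0], [0.014, -0.0, -1.0]]
wrist_force: [-1.7, 0.1, -1.0]
gripper_width: -0.0001
grasp_force: 0.0
[[-1.     0.001 -0.014]
 [ 0.001  1.    -0.   ]
 [ 0.014 -0.    -1.   ]] [ 0.    0.45  1.56 -0.    1.15 -1.57]
```

```bash
python3 -m inch '[-1,0,0,0.3,0,-1,0,0,0.3,0,-1,0,0,0.3,0,-1,0,0,0.2,0,-1,0,0,0.1,0,-1,0,0,0.1,0,-1,0,0,0.1,0,-1,0,0,0.05,0,-1,0,0,0,0,-1,0,0,0,0]'
```

```text
clock: 3.25
position: [0.5916, 0.1126, 0.0744]
tcp_rot: [[-1.0, -0.0, 0.002], [-0.0, 1.0, 0.0], [-0.002, 0.0, -1.0]]
wrist_force: [-1.6, -0.4, 4.4]
gripper_width: 0.0001
grasp_force: 2.3
```

Run:
```python
from h import *
s=snap('scene'); P=cloud(s); save(s,'s1'); z=P[...,2]
m=(z>.1)&(P[...,0]>.43)&(P[...,0]<.75)&(P[...,1]>.18)&(P[...,1]<.45)
q=P[m]; print(len(q), q[:,2].max(),status.observe()['position'],status.observe()['wrist_force'])
```

```text
2027 0.15020504720353778 [0.59155531 0.11257716 0.07437351] [-0.42681062  0.38497484  5.10829005]
```

```bash
python3 -m inch '[-1,0,0,-0.5,0,-1,0,-0.3,-0.9,0,-1,0,-0.3,-0.9,0,-1,0,0,-0.9,0,-1,0,0,-0.9,0,-1,0,0,-0.9,0,-1,0,0,-0.9,0,1,0.3,0.8,0,0,1,0.3,0.8,0,0,1,0.3,0.8,0,0,1,0.3,0.8,0,0,1,0.35,0.8,0,0,1,0,0,0,0,1,0,0,0,0,1,0,0,0,0]'
python3 - <<'E'
from h import *
for n in ('scene','top'):
    s=snap(n); P=cloud(s); save(s,n+'2'); z=P[...,2]
    m=(z>.1)&(z<.23)&(P[...,0]>.58)&(P[...,0]<.75)&(P[...,1]>.17)&(P[...,1]<.45)
    q=P[m]; print(len(q), q[:,2].max(), np.polyfit(q[:,1],q[:,2],1), [ (round(float(q[abs(q[:,1]-y)<.01][:,2].mean()),3) if (abs(q[:,1]-y)<.01).any() else None) for y in (.2,.22,.24,.26,.28,.3,.32,.34,.36)])
E
```

```text
clock: 4.55
position: [0.5291, 0.2483, 0.3093]
tcp_rot: [[-1.0, -0.001, 0.0], [-0.001, 1.0, -0.001], [-0.0, -0.001, -1.0]]
wrist_force: [-0.2, -0.4, 0.3]
gripper_width: 0.0856
grasp_force: 0.0
900 0.2250117627463306 [-1.02244398  0.45721589] [None, 0.206, 0.213, 0.206, 0.169, 0.144, 0.123, 0.108, 0.1]
1762 0.22647069588376123 [-0.95210232  0.44574315] [None, 0.208, 0.216, 0.209, 0.186, 0.161, 0.137, 0.113, 0.101]
```

View pics/scene2.png

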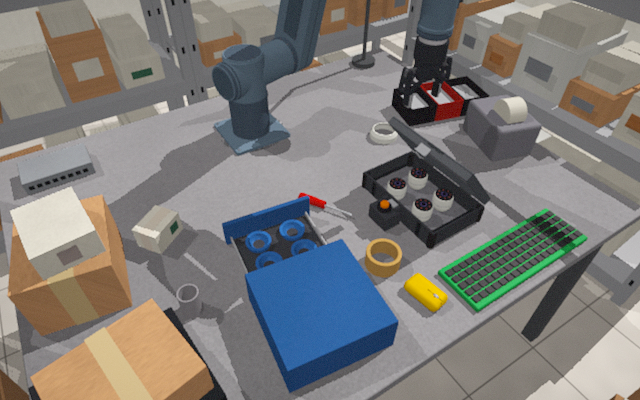

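The lid sits at about 0.9 rad, with its top edge at z 0.226. Four heads stand in the case at px (398,186), (418,177), (424,207) and (444,196).

```bash
python3 -m inch '[1,0,0.25,0.5,0,1,0,0,0.7,0,1,0,0,0.7,0,1,0,0,0.6,0,1,0,0,0.4,0,1,0,0,0.25,0,1,0,0,0,0,1,0,0,0,0]'
python3 - <<'E'
from h import *
s=snap('scene'); save(s,'s3')
E
```

```text
clock: 5.32
position: [0.5296, 0.2577, 0.1834]
tcp_rot: [[-1.0, 0.001, -0.0], [0.001, 1.0, -0.0], [0.0, -0.0, -1.0]]
wrist_force: [-0.2, 0.1, -0.5]
gripper_width: 0.0857
grasp_force: 0.0
```

View pics/s3.png

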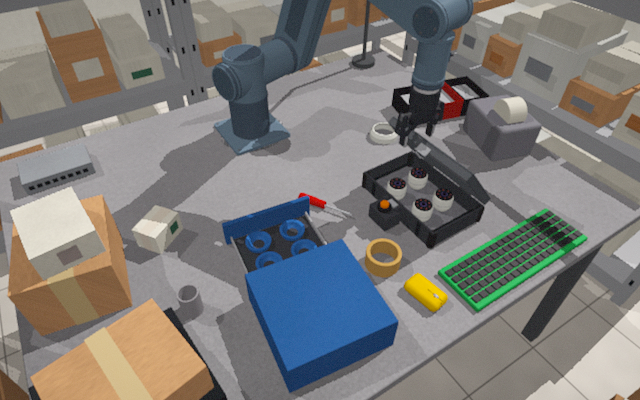

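```bash
python3 -m inch '[1,0,0.19,-0.025,0,1,0,0.19,-0.025,0,1,0,0.19,-0.025,0,1,0,0.19,-0.025,0,1,0,0.19,-0.025,0,1,0,0.19,-0.025,0,1,0,0.19,-0.05,0,1,0,0.19,-0.05,0,1,0,0.19,-0.05,0,1,0,0.19,-0.05,0,1,0,0.19,-0.05,0,0.6,0,0,0,0,0.4,0,0,0,0,0.2,0,0,0,0,0.2,0,0,0,0,0.2,0,0,0,0]'
python3 - <<'E'
from h import *
for n in ('top',):
    s=snap(n); P=cloud(s); save(s,n+'4'); z=P[...,2]
    m=(z>.1)&(z<.27)&(P[...,0]>.6)&(P[...,0]<.75)&(P[...,1]>.17)&(P[...,1]<.5)
    q=P[m]; print(len(q), q.max(0), q.min(0),np.polyfit(q[:,2],q[:,1],1))
E
```

```text
clock: 6.7
position: [0.529, 0.3416, 0.1992]
tcp_rot: [[-1.0, 0.0, -0.0], [0.0, 1.0, -0.0], [0.0, -0.0, -1.0]]
wrist_force: [0.2, 1.2, 0.7]
gripper_width: 0.0511
grasp_force: 0.0
823 [0.73418454 0.36292606 0.25676853] [0.60004871 0.30769156 0.10006382] [-0.15891462  0.37442973]
```

```bash
python3 -m inch '[0.2,0,0.1,0,0,0.2,0,0.1,0,0,0.2,0,0.1,0,0,0.2,0,0.1,0,0,0.2,0,0.1,0,0,0.2,0,0.1,0,0,0.2,0,0.1,0,0,0.2,0,0.1,0,0,0.2,0,0.1,0,0,0.2,0,0.1,0,0,0.2,0,0.1,0,0,0.2,0,0.1,0,0,0.2,0,0.1,0,0,0.2,0,0.1,0,0,0.2,0,0.1,0,0,0.2,0,0.1,0,0,0.2,0,0.1,0,0,0.2,0,0.1,0,0,0.2,0,0,0,0,0.2,0,0,0,0]'
python3 - <<'E'
from h import *
for n in ('top',):
    s=snap(n); P=cloud(s); save(s,n+'5'); z=P[...,2]
    m=(z>.1)&(z<.27)&(P[...,0]>.6)&(P[...,0]<.75)&(P[...,1]>.17)&(P[...,1]<.5)
    q=P[m]; print(len(q), q.max(0), q.min(0),np.polyfit(q[:,2],q[:,1],1))
E
```

```text
clock: 8.42
position: [0.5289, 0.4142, 0.1993]
tcp_rot: [[-1.0, -0.0, 0.0], [-0.0, 1.0, -0.0], [-0.0, -0.0, -1.0]]
wrist_force: [-0.0, -0.0, -0.1]
gripper_width: 0.0512
grasp_force: 0.0
2068 [0.73324515 0.43473373 0.25600862] [0.60000166 0.36384204 0.10006043] [0.28606788 0.35393516]
```

```bash
python3 -m inch '[0.2,0,0,-0.5,0,0.2,0,0,-0.9,0,0.2,0,0,-0.9,0,0.5,0.5,-0.8,-0.4,0,1,0.5,-0.8,0,0,1,0.5,-0.8,0,0,1,0,-0.8,0,0,1,0,-0.8,0,0,1,0,0,0,0,1,0,0,0,0,1,0,0,0,0]'
python3 - <<'E'
from h import *
s=snap('wrist'); save(s,'w6'); s=snap('top'); save(s,'t6')
import cv2
a=cv2.imread('pics/w6.png');b=cv2.imread('pics/t6.png')[90:240,150:450]
b=cv2.resize(b,(640,320));cv2.imwrite('pics/c6.png',cv2.resize(np.vstack([a,b]),(533,600)))
E
```

```text
clock: 9.38
position: [0.4692, 0.2541, 0.3076]
tcp_rot: [[-1.0, 0.001, 0.001], [0.001, 1.0, 0.001], [-0.001, 0.001, -1.0]]
wrist_force: [0.9, -0.4, -0.0]
gripper_width: 0.0853
grasp_force: 0.0
```

View pics/c6.png

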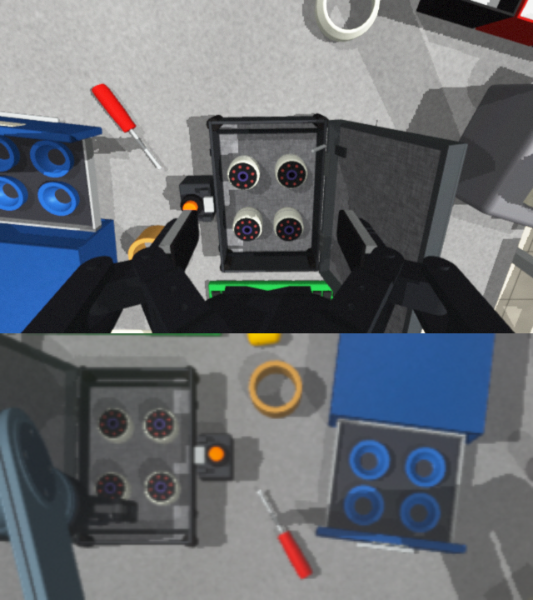

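The wrist view shows the lid right back and four upright heads in the case, at picture pixels (243,173), (291,172), (248,228) and (288,229). In the top view the drawer nests are all empty.

```bash
cat >> h.py <<'E'
def heads(s,zc=.058,box=(.45,.73,.165,.345)):
    P=cloud(s); x,y,z=P[...,0],P[...,1],P[...,2]
    m=(z>zc-.008)&(z<zc+.012)&(x>box[0])&(x<box[1])&(y>box[2])&(y<box[3])
    m=cv2.morphologyEx(m.astype(np.uint8),cv2.MORPH_OPEN,np.ones((3,3)))
    out=[]
    for i,st,c,mm in blobs(m,25):
        q=P[mm]; (cx,cy),r=cv2.minEnclosingCircle(q[:,:2].astype(np.float32))
        out.append((round(cx,4),round(cy,4),round(r,4),round(float(np.median(q[:,2])),4),len(q)))
    return out
E
python3 - <<'E'
from h import *
for n in ('wrist','top','scene'):
    s=snap(n); print(n); [print(h) for h in heads(s)]
    if n=='wrist':[print(h) for h in nests(s)]
E
```

```text
wrist
(0.4559, 0.1703, 0.0073, 0.0543, 58)
(0.5323, 0.2968, 0.0281, 0.057, 1105)
(0.5349, 0.2138, 0.0281, 0.0571, 1103)
(0.5475, 0.1672, 0.0206, 0.0569, 77)
(0.6484, 0.1731, 0.0813, 0.0574, 368)
(0.6395, 0.2177, 0.0282, 0.057, 887)
(0.6402, 0.2951, 0.0281, 0.057, 878)
(0.7248, 0.3384, 0.0071, 0.0534, 31)
(array([ 0.6821, -0.054 ,  0.037 ]), 24.3, 594.5)
(array([ 0.5817, -0.1306,  0.037 ]), 25.5, 1571.5)
(array([ 0.574 , -0.2178,  0.037 ]), 22.3, 1067.0)
(array([ 0.5056, -0.1215,  0.037 ]), 27.6, 1808.0)
(array([ 0.4997, -0.2061,  0.037 ]), 21.6, 568.0)
(array([ 0.4497, -0.1083,  0.037 ]), 60.7, 665.5)
top
(0.6389, 0.2901, 0.0282, 0.0574, 280)
(0.6393, 0.2123, 0.0285, 0.057, 275)
(0.5313, 0.2926, 0.0277, 0.0575, 223)
(0.5339, 0.2088, 0.0279, 0.0576, 269)
scene
(0.5362, 0.2946, 0.0287, 0.0561, 188)
(0.5392, 0.212, 0.0278, 0.0563, 189)
(0.6441, 0.2914, 0.0281, 0.0565, 225)
(0.6438, 0.2151, 0.0277, 0.0564, 214)
```

```bash
python3 -m inch '[1,-0.54,0.34,0,-1,1,-0.54,0.34,0,-1,1,-0.54,0.34,0,-1,1,0,0,0,-1,1,0,0,0,-1,1,0,0,0,-1,1,0,0,0,-1,1,0,0,0,-1,1,0,0,0,-1,1,0,0,0,-1,1,0,0,0,-1,1,0,0,0,-1,1,0,0,0,-1,1,0,0,0,-1,1,0,0,0,-1,1,0,0,0,-1,1,0,0,0,-1,1,0,0,0,-1,1,0,0,0,-1,1,0,0,0,-1]'; python3 -m inch '[1,0,0,0.4,-1,1,0,0,0.6,-1,1,0,0,0.6,-0.5,1,0,0,0.6,0,1,0,0,0.6,0,1,0,0,0.4,0,1,0,0,0,0,1,0,0,0,0]';python3 - <<'E'
from h import *
for n in ('wrist','top'):
    s=snap(n); print(n); [print(h) for h in heads(s)]
    save(s,n+'7')
st=status.observe(); print(st['position'],st['tcp_rot'].round(3),st['qpos'].round(2))
E
```

```text
clock: 11.3
position: [0.5306, 0.3, 0.3069]
tcp_rot: [[-0.169, -0.986, -0.001], [-0.986, 0.169, -0.0], [0.0, 0.001, -1.0]]
wrist_force: [-0.9, -0.3, -0.5]
gripper_width: 0.0851
grasp_force: 0.0
clock: 11.97
position: [0.5301, 0.2996, 0.1784]
tcp_rot: [[0.001, -1.0, -0.002], [-1.0, -0.001, -0.001], [0.001, 0.002, -1.0]]
wrist_force: [0.3, 0.2, 0.2]
gripper_width: 0.0854
grasp_force: 0.0
wrist
(0.59, 0.1753, 0.1401, 0.0572, 2586)
(0.5345, 0.2134, 0.0281, 0.0572, 3544)
(0.6396, 0.2177, 0.0282, 0.0571, 3505)
(0.6393, 0.295, 0.0282, 0.0571, 2678)
(0.5316, 0.2965, 0.0281, 0.0572, 2643)
(0.7292, 0.2859, 0.0029, 0.0554, 26)
(0.724, 0.3211, 0.0243, 0.054, 359)
(0.4533, 0.3402, 0.0052, 0.0529, 51)
top
(0.6387, 0.2902, 0.0281, 0.0574, 264)
(0.6388, 0.2131, 0.0281, 0.0571, 275)
(0.5314, 0.2918, 0.0282, 0.0572, 278)
(0.5337, 0.2087, 0.0281, 0.0569, 270)
[0.53145766 0.29984815 0.18058097] [[ 0.001 -1.     0.002]
 [-1.    -0.001  0.001]
 [-0.001 -0.002 -1.   ]] [ 0.33  0.41  1.47  0.    1.26 -2.81]
```

```bash
python3 -m inch '[1,0.08,-0.04,0.3,0,1,0,0,0.6,0,1,0,0,0.6,0,1,0,0,0.6,0,1,0,0,0.6,0,1,0,0,0.5,0,1,0,0,0.3,0,1,0,0,0.2,0,1,0,0,0,0,-1,0,0,0,0,-1,0,0,0,0,-1,0,0,0,0,-1,0,0,0,0,-1,0,0,0,0,-1,0,0,0,0,-1,0,0,0,0]' 40; python3 -m inch '[-1,0,0,-0.2,0,-1,0,0,-0.4,0,-1,0,0,-0.6,0,-1,0,0,-0.8,0,-1,0,0,-0.8,0,-1,0,0,-0.8,0,-1,0,0,-0.6,0,-1,0,0,0,0,-1,0,0,0,0]'
```

```text
clock: 13.4
position: [0.5334, 0.2965, 0.0332]
tcp_rot: [[0.0, -1.0, 0.003], [-1.0, -0.0, 0.001], [-0.001, -0.003, -1.0]]
wrist_force: [-0.6, 0.2, 6.0]
gripper_width: 0.0551
grasp_force: 42.7
clock: 14.15
position: [0.533, 0.2962, 0.2015]
tcp_rot: [[0.0, -1.0, 0.004], [-1.0, -0.0, 0.001], [-0.001, -0.004, -1.0]]
wrist_force: [-0.5, -0.7, -3.1]
gripper_width: 0.0551
grasp_force: 42.7
```

```bash
python3 -m inch '[-1,0,0,0,1,-1,0,0,0,1,-1,0,0,0,1,-1,0,0,0,1,-1,0,0,0,1,-1,0,0,0,1,-1,0,0,0,1,-1,0,0,0,1,-1,0,0,0,1,-1,0,0,0,1,-1,0,0,0,1,-1,0,0,0,1,-1,0,0,0,1,-1,0,0,0,1,-1,0,0,0,1,-1,0,0,0,1,-1,0,0,0,1,-1,0,0,0,1,-1,0,0,0,1,-1,0,0,0,1]'; python3 -m inch '[-1,0,0,0,1,-1,0,0,0,1,-1,0,0,0,1,-1,0,0,0,1,-1,0,0,0,0.17,-1,-0.05,-0.7,0,0,-1,-0.05,-0.9,0,0,-1,-0.05,-0.9,0,0,-1,-0.05,-0.9,0,0,-1,-0.05,-0.9,0,0,-1,-0.05,-0.9,0,0,-1,-0.05,-0.9,0,0,-1,-0.05,-0.9,0,0,-1,-0.05,-0.9,0,0,-1,-0.05,-0.9,0,0,-1,0,-0.9,0,0,-1,0,-0.9,0,0,-1,0,-0.8,0,0,-1,0,0,0,0,-1,0,0,0,0]';python3 - <<'E'
from h import *
s=snap('wrist'); save(s,'w8'); print(*nests(s),sep='\n')
E
```

```text
clock: 15.82
position: [0.531, 0.2955, 0.197]
tcp_rot: [[-0.985, -0.17, -0.004], [-0.17, 0.985, -0.001], [0.004, -0.001, -1.0]]
wrist_force: [-0.1, 0.0, -2.2]
gripper_width: 0.055
grasp_force: 42.5
clock: 17.48
position: [0.4981, -0.1606, 0.1981]
tcp_rot: [[-0.993, 0.119, -0.002], [0.119, 0.993, 0.001], [0.002, 0.001, -1.0]]
wrist_force: [0.6, 0.6, -2.0]
gripper_width: 0.0548
grasp_force: 43.1
(array([ 0.5577, -0.2402,  0.037 ]), 23.6, 502.5)
(array([ 0.5081, -0.1266,  0.037 ]), 32.4, 2751.0)
(array([ 0.4975, -0.2217,  0.037 ]), 32.9, 3086.0)
```

View pics/w8.png

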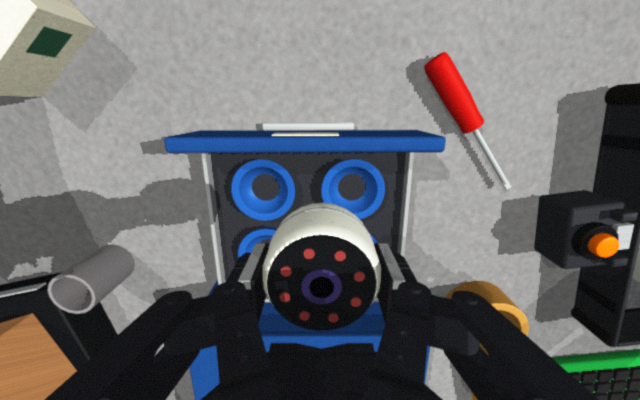

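```bash
python3 -m inch '[-1,-0.7,-0.5,0,0,-1,-0.7,-0.5,0,0,-1,-0.72,-0.51,0,0,-1,0,0,0.5,0,-1,0,0,0.7,0,-1,0,0,0.7,0,-1,0,0,0.7,0,-1,0,0,0.4,0,-1,0,0,0.3,0,-1,0,0,0.1,0,-1,0,0,0.1,0,-1,0,0,0.05,0,-1,0,0,0,0,-1,0,0,0,0]'; python3 -c "
from h import *
s=status.observe();print(s['qpos'].round(2),s['wrist_force'])"
```

```text
clock: 18.7
position: [0.577, -0.2294, 0.0585]
tcp_rot: [[-0.993, 0.116, 0.002], [0.116, 0.993, -0.001], [-0.002, -0.001, -1.0]]
wrist_force: [0.4, -0.5, -1.7]
gripper_width: 0.0545
grasp_force: 43.2
[-0.56  0.55  1.57  0.    1.02 -2.01] [ 0.40343488 -0.54174973 -1.69463845]
```

```bash
python3 -m inch '[-1,0.04,-0.04,0.05,0,-1,0,0,0.05,0,-1,0,0,0.03,0,-1,0,0,0,0,-1,0,0,0,0]'
```

```text
clock: 19.12
position: [0.5753, -0.2316, 0.053]
tcp_rot: [[-0.993, 0.116, 0.002], [0.116, 0.993, -0.002], [-0.002, -0.002, -1.0]]
wrist_force: [1.2, -2.8, 2.6]
gripper_width: 0.0551
grasp_force: 43.5
```

```bash
python3 -m inch '[-1,0,-0.03,0.03,0,-1,0,0,0,0,0.4,0,0,0,0,0.6,0,0,0,0,0.6,0,0,0,0,0.7,0,0,0,0,0.7,0,0,-0.3,0,0.7,0,0,-0.5,0,0.7,0,0,-0.7,0,0.7,0,0,-0.7,0,1,0,0,-0.7,0,1,0,0,-0.7,0,1,0,0,0,0,1,0,0,0,0]'
python3 - <<'E'
from h import *
s=snap('wrist'); save(s,'w9'); B=(.46,.65,-.3,-.08)
print(heads(s,.076,B)); s=snap('top'); save(s,'t9'); print(heads(s,.076,B)); print(heads(s))
E
```

```text
clock: 20.28
position: [0.5754, -0.2322, 0.198]
tcp_rot: [[-0.993, 0.116, 0.004], [0.116, 0.993, -0.003], [-0.005, -0.002, -1.0]]
wrist_force: [0.4, -0.1, -0.4]
gripper_width: 0.0856
grasp_force: 0.0
[(0.4631, -0.1035, 0.0237, 0.0787, 431), (0.5744, -0.2309, 0.0282, 0.0759, 2612)]
[(0.5641, -0.2458, 0.0232, 0.0765, 87)]
[(0.6389, 0.2903, 0.0282, 0.0571, 269), (0.6391, 0.2129, 0.0283, 0.057, 270), (0.5338, 0.2086, 0.028, 0.0572, 269)]
```

View pics/w9.png

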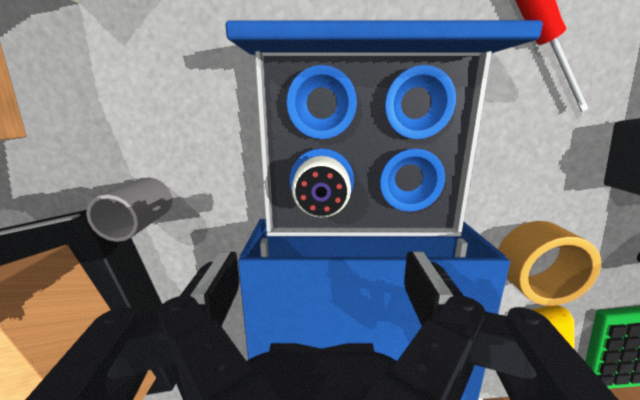

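The head sits centred in the back -y nest, seen at px (321,190), with its top at z 0.076, so it is fully bedded. The other three nests are empty.

```bash
python3 -m inch '[1,0,0.5,0,0,1,0,0.9,0,0,1,0,0.9,0,0,1,0,0.9,0,0,1,0,0.9,0,0,1,0,0.9,0,0,1,0,0.9,0,0,1,0,0.9,0,0,1,0,0.9,0,0,1,0,0.9,0,0,1,0,0.9,0,0,1,0,0.9,0,0,1,0,0.9,0,0,1,0,0.9,0,0,1,-0.06,0.9,0,0,1,0,0.17,0,0,1,0,0,0,-1,1,0,0,0,-1,1,0,0,0,-1,1,0,0,0,-1]'; python3 -m inch '[1,0,0,0,-1,1,0,0,0,-1,1,0,0,0,-1,1,0,0,0,-1,1,0,0,0,-1,1,0,0,0,-1,1,0,0,0,-1,1,0,0,0,-1,1,0,0,0,-1,1,0,0,0,-1,1,0,0,0,-1,1,0,0,0,-1,1,0,0,0,-1,1,0,0,0,-1,1,0,0,0,-1,1,0,0,0,-1,1,0,0,0,-1,1,0,0,0,-1,1,0,0,0,-1,1,0,0,0,-1]';python3 -m inch '[1,0,0,0,-0.17,1,0,0,0,0,1,0,0,0,0]'
python3 - <<'E'
from h import *
s=snap('wrist'); print(heads(s)); p=status.observe(); print(p['position'],p['qpos'].round(2))
E
```

```text
clock: 22.05
position: [0.6375, 0.2947, 0.1927]
tcp_rot: [[-0.986, -0.166, -0.004], [-0.166, 0.986, -0.001], [0.004, -0.001, -1.0]]
wrist_force: [-0.3, 0.5, 0.7]
gripper_width: 0.0854
grasp_force: 0.0
clock: 23.72
position: [0.6376, 0.2944, 0.1929]
tcp_rot: [[-0.009, -1.0, -0.004], [-1.0, 0.009, -0.001], [0.001, 0.004, -1.0]]
wrist_force: [-0.1, -0.0, -0.7]
gripper_width: 0.0854
grasp_force: 0.0
clock: 23.97
position: [0.6381, 0.2948, 0.1939]
tcp_rot: [[-0.002, -1.0, -0.002], [-1.0, 0.002, -0.001], [0.001, 0.002, -1.0]]
wrist_force: [0.1, 0.4, 0.1]
gripper_width: 0.0855
grasp_force: 0.0
[(0.656, 0.1737, 0.0741, 0.0576, 1318), (0.5154, 0.171, 0.0657, 0.0568, 780), (0.5348, 0.2133, 0.0282, 0.0572, 3112), (0.6397, 0.2177, 0.028, 0.0572, 3052), (0.6398, 0.295, 0.0281, 0.0572, 2374), (0.7242, 0.3149, 0.0304, 0.0542, 246), (0.4523, 0.3403, 0.0047, 0.054, 38)]
[0.63823685 0.29494338 0.19420198] [ 0.27  0.56  1.18 -0.    1.4  -2.87]
```

```bash
python3 -m inch '[1,0,-0.04,0.3,0,1,0,0,0.6,0,1,0,0,0.6,0,1,0,0,0.6,0,1,0,0,0.6,0,1,0,0,0.6,0,1,0,0,0.4,0,1,0,0,0.2,0,1,0,0,0,0,1,0,0,0,0,-1,0,0,0,0,-1,0,0,0,0,-1,0,0,0,0,-1,0,0,0,0,-1,0,0,0,0,-1,0,0,0,0,-1,0,0,0,0]' 40; python3 -m inch '[-1,0,0,-0.2,0,-1,0,0,-0.4,0,-1,0,0,-0.6,0,-1,0,0,-0.8,0,-1,0,0,-0.8,0,-1,0,0,-0.8,0,-1,0,0,-0.5,0,-1,0,0,0,0,-1,0,0,0,0]'
```

```text
clock: 25.43
position: [0.6411, 0.2956, 0.0409]
tcp_rot: [[0.0, -1.0, 0.003], [-1.0, -0.0, 0.001], [-0.001, -0.003, -1.0]]
wrist_force: [-0.2, 0.7, 6.5]
gripper_width: 0.0544
grasp_force: 42.9
clock: 26.18
position: [0.6406, 0.2954, 0.2044]
tcp_rot: [[0.0, -1.0, 0.003], [-1.0, -0.0, 0.001], [-0.001, -0.003, -1.0]]
wrist_force: [-0.1, 0.3, -2.4]
gripper_width: 0.0544
grasp_force: 42.7
```

```bash
python3 -m inch '[-1,0,0,0,1,-1,0,0,0,1,-1,0,0,0,1,-1,0,0,0,1,-1,0,0,0,1,-1,0,0,0,1,-1,0,0,0,1,-1,0,0,0,1,-1,0,0,0,1,-1,0,0,0,1,-1,0,0,0,1,-1,0,0,0,1,-1,0,0,0,1,-1,0,0,0,1,-1,0,0,0,1,-1,0,0,0,1,-1,0,0,0,1,-1,0,0,0,1,-1,0,0,0,1,-1,0,0,0,1]'; python3 -m inch '[-1,0,0,0,1,-1,0,0,0,1,-1,0,0,0,1,-1,0,0,0,1,-1,0,0,0,0.17,-1,0,-0.7,0,0,-1,0,-0.9,0,0,-1,0,-0.9,0,0,-1,0,-0.9,0,0,-1,0,-0.9,0,0,-1,0,-0.9,0,0,-1,0.11,-0.9,0,0,-1,0,-0.9,0,0,-1,0,-0.9,0,0,-1,0,-0.9,0,0,-1,0,-0.9,0,0,-1,0,-0.9,0,0,-1,0,-0.26,0,0,-1,0,0,0,0,-1,0,0,0,0]'; python3 -m inch '[-1,0,0,0.4,0,-1,0,0,0.6,0,-1,0,0,0.6,0,-1,0,0,0.6,0,-1,0,0,0.5,0,-1,0,0,0.2,0,-1,0,0,0.1,0,-1,0,0,0,0,-1,0,0,0,0]'
```

```text
clock: 27.85
position: [0.6387, 0.2948, 0.1995]
tcp_rot: [[-0.985, -0.17, -0.005], [-0.17, 0.985, -0.002], [0.005, -0.001, -1.0]]
wrist_force: [-0.6, 0.1, -1.2]
gripper_width: 0.0545
grasp_force: 42.6
clock: 29.52
position: [0.5844, -0.1357, 0.2015]
tcp_rot: [[-0.993, 0.117, -0.002], [0.117, 0.993, 0.002], [0.002, 0.001, -1.0]]
wrist_force: [-0.2, 0.5, -2.0]
gripper_width: 0.0545
grasp_force: 42.9
clock: 30.27
position: [0.586, -0.1353, 0.0838]
tcp_rot: [[-0.993, 0.115, 0.001], [0.115, 0.993, -0.0], [-0.001, -0.0, -1.0]]
wrist_force: [0.3, 0.1, -1.6]
gripper_width: 0.0545
grasp_force: 43.0
```

```bash
python3 -m inch '[-1,0,0,0.2,0,-1,0,0,0.15,0,-1,0,0,0.1,0,-1,0,0,0.06,0,-1,0,0,0.05,0,-1,0,0,0,0,-1,0,0,0,0]'
```

```text
clock: 30.85
position: [0.5857, -0.1362, 0.0608]
tcp_rot: [[-0.993, 0.116, 0.001], [0.116, 0.993, -0.001], [-0.001, -0.001, -1.0]]
wrist_force: [1.7, -1.7, -0.5]
gripper_width: 0.0546
grasp_force: 43.1
```

```bash
python3 -m inch '[-1,0,0,0.04,0,-1,0,0,0,0,0.4,0,0,0,0,0.6,0,0,0,0,0.6,0,0,0,0,0.7,0,0,0,0,0.7,0,0,-0.3,0,0.7,0,0,-0.5,0,0.7,0,0,-0.7,0,0.7,0,0,-0.7,0,1,0,0,-0.7,0,1,0,0,-0.5,0,1,0,0,0,0,1,0,0,0,0]'
python3 - <<'E'
from h import *
s=snap('wrist'); save(s,'w10'); B=(.46,.65,-.3,-.08)
print(heads(s,.076,B)); s=snap('top'); print(heads(s))
E
```

```text
clock: 32.02
position: [0.586, -0.1359, 0.1972]
tcp_rot: [[-0.993, 0.116, 0.004], [0.116, 0.993, -0.001], [-0.004, -0.001, -1.0]]
wrist_force: [0.5, 0.2, -1.3]
gripper_width: 0.0859
grasp_force: 0.0
[(0.4625, -0.0958, 0.0158, 0.0788, 293), (0.4607, -0.1164, 0.0037, 0.0753, 35), (0.5732, -0.2305, 0.0284, 0.0759, 2650), (0.5849, -0.1357, 0.0282, 0.0759, 2626)]
[(0.6394, 0.2124, 0.0285, 0.0575, 274), (0.5338, 0.2085, 0.0278, 0.0574, 272)]
```

```bash
python3 -m inch '[1,0,0.5,0,0,1,0,0.9,0,0,1,0,0.9,0,0,1,0,0.9,0,0,1,0,0.9,0,0,1,0,0.9,0,0,1,-0.1,0.9,0,0,1,-0.1,0.9,0,0,1,-0.11,0.9,0,0,1,0,0.9,0,0,1,0,0.33,0,0,1,0,0,0,-1,1,0,0,0,-1,1,0,0,0,-1,1,0,0,0,-1,1,0,0,0,-1,1,0,0,0,-1,1,0,0,0,-1,1,0,0,0,-1,1,0,0,0,-1]'; python3 -m inch '[1,0,0,0,-1,1,0,0,0,-1,1,0,0,0,-1,1,0,0,0,-1,1,0,0,0,-1,1,0,0,0,-1,1,0,0,0,-1,1,0,0,0,-1,1,0,0,0,-1,1,0,0,0,-1,1,0,0,0,-1,1,0,0,0,-1,1,0,0,0,-1,1,0,0,0,-1,1,0,0,0,-1,1,0,0,0,-0.17,1,0,0,0,0,1,0,0,0,0]'
python3 - <<'E'
from h import *
s=snap('wrist'); print(heads(s)); p=status.observe(); print(p['position'],p['qpos'].round(2))
E
```

```text
clock: 33.78
position: [0.6382, 0.217, 0.1931]
tcp_rot: [[-0.87, -0.492, -0.003], [-0.492, 0.87, -0.001], [0.003, 0.001, -1.0]]
wrist_force: [0.3, 0.7, 0.3]
gripper_width: 0.0856
grasp_force: 0.0
clock: 35.28
position: [0.6387, 0.2173, 0.194]
tcp_rot: [[-0.002, -1.0, -0.002], [-1.0, 0.002, -0.0], [0.0, 0.002, -1.0]]
wrist_force: [0.5, 0.4, -0.3]
gripper_width: 0.0852
grasp_force: 0.0
[(0.7064, 0.1731, 0.0248, 0.0576, 373), (0.6577, 0.1673, 0.0237, 0.0582, 205), (0.6231, 0.1669, 0.0094, 0.0582, 68), (0.5902, 0.1664, 0.0221, 0.0581, 144), (0.4564, 0.1711, 0.008, 0.0538, 104), (0.5345, 0.2129, 0.0284, 0.0573, 2406), (0.6397, 0.2176, 0.028, 0.0572, 2368), (0.7234, 0.3367, 0.0094, 0.0538, 92), (0.4529, 0.3404, 0.0054, 0.0531, 46)]
[0.63881124 0.21739088 0.19425511] [ 0.16  0.51  1.27 -0.    1.36 -2.98]
```

```bash
python3 -m inch '[1,0,-0.02,0.3,0,1,0,0,0.6,0,1,0,0,0.6,0,1,0,0,0.6,0,1,0,0,0.6,0,1,0,0,0.6,0,1,0,0,0.4,0,1,0,0,0.3,0,1,0,0,0,0,1,0,0,0,0,-1,0,0,0,0,-1,0,0,0,0,-1,0,0,0,0,-1,0,0,0,0,-1,0,0,0,0,-1,0,0,0,0,-1,0,0,0,0]' 40; python3 -m inch '[-1,0,0,-0.2,0,-1,0,0,-0.4,0,-1,0,0,-0.6,0,-1,0,0,-0.8,0,-1,0,0,-0.8,0,-1,0,0,-0.8,0,-1,0,0,-0.5,0,-1,0,0,0,0,-1,0,0,0,0]'
```

```text
clock: 36.75
position: [0.6409, 0.2178, 0.0369]
tcp_rot: [[0.0, -1.0, 0.003], [-1.0, -0.0, 0.001], [-0.001, -0.003, -1.0]]
wrist_force: [0.3, 0.6, 4.9]
gripper_width: 0.0546
grasp_force: 42.9
clock: 37.5
position: [0.6403, 0.2177, 0.2004]
tcp_rot: [[0.0, -1.0, 0.003], [-1.0, -0.0, 0.0], [-0.0, -0.003, -1.0]]
wrist_force: [-0.6, -0.2, -3.1]
gripper_width: 0.0548
grasp_force: 42.7
```

```bash
python3 -m inch '[-1,0,0,0,1,-1,0,0,0,1,-1,0,0,0,1,-1,0,0,0,1,-1,0,0,0,1,-1,0,0,0,1,-1,0,0,0,1,-1,0,0,0,1,-1,0,0,0,1,-1,0,0,0,1,-1,0,0,0,1,-1,0,0,0,1,-1,0,0,0,1,-1,0,0,0,1,-1,0,0,0,1,-1,0,0,0,1,-1,0,0,0,1,-1,0,0,0,1,-1,0,0,0,1,-1,0,0,0,1]'; python3 -m inch '[-1,0,0,0,1,-1,0,0,0,1,-1,0,0,0,1,-1,0,0,0,1,-1,0,0,0,0.17,-1,0.17,-0.8,0,0,-1,0.3,-0.9,0,0,-1,0.3,-0.9,0,0,-1,0.3,-0.9,0,0,-1,0.3,-0.9,0,0,-1,0.3,-0.9,0,0,-1,0.3,-0.9,0,0,-1,0.3,-0.9,0,0,-1,0,-0.9,0,0,-1,0,-0.9,0,0,-1,0,-0.9,0,0,-1,0,-0.9,0,0,-1,0,-0.62,0,0,-1,0,0,0,0,-1,0,0,0,0]'; python3 -m inch '[-1,0,0,0.4,0,-1,0,0,0.6,0,-1,0,0,0.6,0,-1,0,0,0.6,0,-1,0,0,0.5,0,-1,0,0,0.2,0,-1,0,0,0.1,0,-1,0,0,0,0,-1,0,0,0,0]'
```

```text
clock: 39.17
position: [0.6384, 0.2173, 0.1957]
tcp_rot: [[-0.985, -0.17, -0.005], [-0.17, 0.985, -0.001], [0.005, -0.0, -1.0]]
wrist_force: [-1.0, -0.5, -1.3]
gripper_width: 0.0549
grasp_force: 42.6
clock: 40.83
position: [0.4959, -0.2224, 0.1973]
tcp_rot: [[-0.993, 0.118, -0.002], [0.118, 0.993, 0.002], [0.003, 0.002, -1.0]]
wrist_force: [0.9, 0.5, -2.1]
gripper_width: 0.0552
grasp_force: 43.0
clock: 41.58
position: [0.4977, -0.2214, 0.0797]
tcp_rot: [[-0.993, 0.115, 0.001], [0.115, 0.993, -0.001], [-0.001, -0.0, -1.0]]
wrist_force: [-0.4, 1.3, -2.0]
gripper_width: 0.055
grasp_force: 43.1
```

```bash
python3 -m inch '[-1,0,0,0.2,0,-1,0,0,0.15,0,-1,0,0,0.1,0,-1,0,0,0.06,0,-1,0,0,0.05,0,-1,0,0,0,0,-1,0,0,0,0]'
```

```text
clock: 42.17
position: [0.4972, -0.2221, 0.0567]
tcp_rot: [[-0.993, 0.116, 0.001], [0.116, 0.993, -0.001], [-0.001, -0.001, -1.0]]
wrist_force: [-0.1, -1.2, 0.0]
gripper_width: 0.0545
grasp_force: 43.3
```

```bash
python3 -m inch '[-1,0,0,0.04,0,-1,0,0,0,0,0.4,0,0,0,0,0.6,0,0,0,0,0.6,0,0,0,0,0.7,0,0,0,0,0.7,0,0,-0.3,0,0.7,0,0,-0.5,0,0.7,0,0,-0.7,0,0.7,0,0,-0.7,0,1,0,0,-0.7,0,1,0,0,-0.6,0,1,0,0,0,0,1,0,0,0,0]'
python3 - <<'E'
from h import *
s=snap('wrist'); save(s,'w11'); B=(.46,.65,-.3,-.08)
print(heads(s,.076,B)); s=snap('top'); print(heads(s)); print(heads(s,.076,B))
E
```

```text
clock: 43.33
position: [0.4978, -0.2218, 0.1963]
tcp_rot: [[-0.993, 0.116, 0.003], [0.116, 0.993, -0.002], [-0.003, -0.001, -1.0]]
wrist_force: [-0.5, 0.1, -0.4]
gripper_width: 0.085
grasp_force: 0.0
[(0.462, -0.0931, 0.013, 0.0796, 134), (0.4959, -0.2218, 0.0281, 0.0759, 2645), (0.5735, -0.231, 0.0284, 0.0759, 2067), (0.5838, -0.1361, 0.028, 0.0752, 1159)]
[(0.5338, 0.2085, 0.0279, 0.0576, 264)]
[(0.5838, -0.1397, 0.0282, 0.0768, 285), (0.5733, -0.2333, 0.0273, 0.0771, 206)]
```

```bash
python3 -m inch '[1,0,0.5,0,0,1,0,0.9,0,0,1,0,0.9,0,0,1,0,0.9,0,0,1,0,0.9,0,0,1,0.1,0.9,0,0,1,0.1,0.9,0,0,1,0.1,0.9,0,0,1,0.05,0.9,0,0,1,0,0.9,0,0,1,0,0.9,0,0,1,0,0.9,0,0,1,0,0.5,0,0,1,0,0,0,-1,1,0,0,0,-1,1,0,0,0,-1,1,0,0,0,-1,1,0,0,0,-1,1,0,0,0,-1,1,0,0,0,-1]'; python3 -m inch '[1,0,0,0,-1,1,0,0,0,-1,1,0,0,0,-1,1,0,0,0,-1,1,0,0,0,-1,1,0,0,0,-1,1,0,0,0,-1,1,0,0,0,-1,1,0,0,0,-1,1,0,0,0,-1,1,0,0,0,-1,1,0,0,0,-1,1,0,0,0,-1,1,0,0,0,-1,1,0,0,0,-1,1,0,0,0,-1,1,0,0,0,-1,1,0,0,0,-0.17,1,0,0,0,0,1,0,0,0,0]'
python3 - <<'E'
from h import *
s=snap('wrist'); print(heads(s)); p=status.observe(); print(p['position'],p['qpos'].round(2))
E
```

```text
clock: 45.1
position: [0.5327, 0.213, 0.1927]
tcp_rot: [[-0.93, -0.367, -0.004], [-0.367, 0.93, -0.001], [0.004, 0.001, -1.0]]
wrist_force: [-0.8, -0.5, -1.1]
gripper_width: 0.0852
grasp_force: 0.0
clock: 46.77
position: [0.5333, 0.213, 0.1938]
tcp_rot: [[-0.002, -1.0, -0.002], [-1.0, 0.002, -0.0], [0.0, 0.002, -1.0]]
wrist_force: [-0.9, -1.2, -0.3]
gripper_width: 0.0857
grasp_force: 0.0
[(0.6764, 0.1717, 0.0539, 0.0577, 618), (0.597, 0.1656, 0.0242, 0.058, 159), (0.4549, 0.1708, 0.0067, 0.054, 86), (0.5342, 0.2134, 0.028, 0.0572, 2363), (0.7252, 0.3175, 0.0277, 0.0544, 279), (0.4527, 0.3403, 0.0051, 0.0531, 35)]
[0.53345136 0.21308112 0.19413958] [ 0.19  0.34  1.54  0.    1.27 -2.95]
```

```bash
python3 -m inch '[1,0,-0.01,0.3,0,1,0,0,0.6,0,1,0,0,0.6,0,1,0,0,0.6,0,1,0,0,0.6,0,1,0,0,0.6,0,1,0,0,0.4,0,1,0,0,0.3,0,1,0,0,0,0,1,0,0,0,0,-1,0,0,0,0,-1,0,0,0,0,-1,0,0,0,0,-1,0,0,0,0,-1,0,0,0,0,-1,0,0,0,0,-1,0,0,0,0]' 40; python3 -m inch '[-1,0,0,-0.2,0,-1,0,0,-0.4,0,-1,0,0,-0.6,0,-1,0,0,-0.8,0,-1,0,0,-0.8,0,-1,0,0,-0.8,0,-1,0,0,-0.5,0,-1,0,0,0,0,-1,0,0,0,0]'
```

```text
clock: 48.23
position: [0.5351, 0.2133, 0.0364]
tcp_rot: [[0.0, -1.0, 0.002], [-1.0, -0.0, 0.0], [-0.0, -0.002, -1.0]]
wrist_force: [-1.1, -0.2, 6.0]
gripper_width: 0.0548
grasp_force: 42.4
clock: 48.98
position: [0.5347, 0.2133, 0.2002]
tcp_rot: [[0.0, -1.0, 0.003], [-1.0, -0.0, 0.001], [-0.001, -0.003, -1.0]]
wrist_force: [-0.3, -0.1, -2.7]
gripper_width: 0.0549
grasp_force: 42.7
```

```bash
python3 -m inch '[-1,0,0,0,1,-1,0,0,0,1,-1,0,0,0,1,-1,0,0,0,1,-1,0,0,0,1,-1,0,0,0,1,-1,0,0,0,1,-1,0,0,0,1,-1,0,0,0,1,-1,0,0,0,1,-1,0,0,0,1,-1,0,0,0,1,-1,0,0,0,1,-1,0,0,0,1,-1,0,0,0,1,-1,0,0,0,1,-1,0,0,0,1,-1,0,0,0,1,-1,0,0,0,1,-1,0,0,0,1]'; python3 -m inch '[-1,0,0,0,1,-1,0,0,0,1,-1,0,0,0,1,-1,0,0,0,1,-1,0,0,0,0.17,-1,-0.12,-0.7,0,0,-1,-0.1,-0.9,0,0,-1,-0.1,-0.9,0,0,-1,0,-0.9,0,0,-1,0,-0.9,0,0,-1,0,-0.9,0,0,-1,0,-0.9,0,0,-1,0,-0.9,0,0,-1,0,-0.9,0,0,-1,0,-0.62,0,0,-1,0,0,0,0,-1,0,0,0,0]'; python3 -m inch '[-1,0,0,0.4,0,-1,0,0,0.6,0,-1,0,0,0.6,0,-1,0,0,0.6,0,-1,0,0,0.5,0,-1,0,0,0.2,0,-1,0,0,0.1,0,-1,0,0,0,0,-1,0,0,0,0]'
```

```text
clock: 50.65
position: [0.5327, 0.2128, 0.1962]
tcp_rot: [[-0.985, -0.17, -0.005], [-0.17, 0.985, -0.001], [0.005, -0.0, -1.0]]
wrist_force: [0.6, 0.3, -1.6]
gripper_width: 0.0547
grasp_force: 42.6
clock: 52.07
position: [0.5063, -0.1278, 0.1975]
tcp_rot: [[-0.993, 0.118, -0.002], [0.118, 0.993, 0.001], [0.003, 0.001, -1.0]]
wrist_force: [-0.2, 0.4, -1.9]
gripper_width: 0.0546
grasp_force: 43.0
clock: 52.82
position: [0.508, -0.1266, 0.0796]
tcp_rot: [[-0.993, 0.115, 0.001], [0.115, 0.993, -0.0], [-0.001, -0.0, -1.0]]
wrist_force: [0.2, 0.3, -0.9]
gripper_width: 0.0547
grasp_force: 43.0
```

```bash
python3 -m inch '[-1,0,0,0.2,0,-1,0,0,0.15,0,-1,0,0,0.1,0,-1,0,0,0.06,0,-1,0,0,0.05,0,-1,0,0,0,0,-1,0,0,0,0]';  python3 -m inch '[-1,0,0,0.04,0,-1,0,0,0,0,0.4,0,0,0,0,0.6,0,0,0,0,0.6,0,0,0,0,0.7,0,0,0,0,0.7,0,0,-0.3,0,0.7,0,0,-0.5,0,0.7,0,0,-0.7,0,0.7,0,0,-0.7,0,1,0,0,-0.7,0,1,0,0,-0.6,0,1,0,0,0,0,1,0,0,0,0]'
python3 - <<'E'
from h import *
s=snap('wrist'); save(s,'w12'); B=(.46,.65,-.3,-.08)
print(heads(s,.076,B)); s=snap('top'); save(s,'t12'); print(heads(s)); print(heads(s,.076,B))
E
```

```text
clock: 53.4
position: [0.5076, -0.1272, 0.0567]
tcp_rot: [[-0.993, 0.116, 0.001], [0.116, 0.993, -0.0], [-0.001, -0.0, -1.0]]
wrist_force: [1.1, -2.3, -1.4]
gripper_width: 0.0547
grasp_force: 43.2
clock: 54.57
position: [0.508, -0.127, 0.1963]
tcp_rot: [[-0.993, 0.116, 0.003], [0.116, 0.993, -0.001], [-0.003, -0.001, -1.0]]
wrist_force: [-0.7, -0.6, -0.9]
gripper_width: 0.085
grasp_force: 0.0
[(0.4624, -0.0893, 0.0088, 0.0797, 86), (0.4956, -0.2215, 0.0282, 0.0759, 2646), (0.5074, -0.1268, 0.0282, 0.0759, 2622), (0.5727, -0.2301, 0.0282, 0.0752, 1118), (0.5843, -0.1357, 0.0282, 0.0758, 2070)]
[]
[(0.4967, -0.124, 0.0231, 0.0765, 101), (0.4814, -0.2131, 0.0207, 0.0764, 94)]
```

View pics/w12.png

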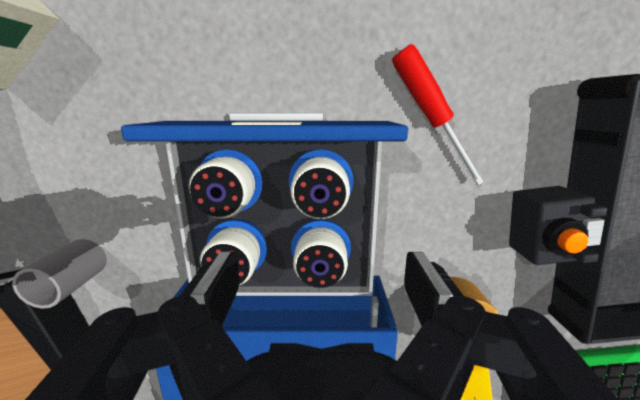

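All four heads sit upright in the nests, at px (217,190), (320,192), (229,257) and (320,267), each with its top at z about 0.076. Next I'll push the drawer home.

```bash
python3 -m inch '[-1,0.5,-0.3,0,0,-1,0.6,-0.3,0,0,-1,0.6,-0.3,0,0,-1,0.6,-0.3,0,0,-1,0.35,0,0,0,-1,0,0,0,0,-1,0,0,0.4,0,-1,0,0,0.6,0,-1,0,0,0.6,0,-1,0,0,0.6,0,-1,0,0,0.6,0,-1,0,0,0.4,0,-1,0,0,0.2,0,-1,0,0,0,0,-1,0,0,0,0]';  python3 -m inch '[-1,-0.2,0,0,0,-1,-0.2,0,0,0,-1,-0.2,0,0,0,-1,-0.2,0,0,0,-1,-0.2,0,0,0,-1,-0.2,0,0,0,-1,-0.2,0,0,0,-1,-0.2,0,0,0,-1,0,0,0,0]'
```

```text
clock: 55.92
position: [0.3966, -0.162, 0.0585]
tcp_rot: [[-0.993, 0.116, -0.001], [0.116, 0.993, 0.001], [0.001, 0.001, -1.0]]
wrist_force: [0.9, -0.2, 0.6]
gripper_width: -0.0001
grasp_force: 0.0
clock: 56.67
position: [0.4621, -0.1702, 0.0591]
tcp_rot: [[-0.993, 0.116, 0.002], [0.116, 0.993, -0.001], [-0.002, -0.001, -1.0]]
wrist_force: [0.4, -0.2, -0.5]
gripper_width: -0.0001
grasp_force: 0.0
```

```bash
python3 -m inch '[-1,-0.2,0,0,0,-1,-0.2,0,0,0,-1,-0.2,0,0,0,-1,-0.2,0,0,0,-1,-0.2,0,0,0,-1,-0.2,0,0,0,-1,-0.2,0,0,0,-1,-0.2,0,0,0,-1,-0.2,0,0,0,-1,-0.2,0,0,0,-1,-0.2,0,0,0,-1,-0.2,0,0,0]';  python3 - <<'E'
from h import *
s=snap('top'); P=cloud(s); z=P[...,2]; hsv=cv2.cvtColor(s['pixels'],cv2.COLOR_RGB2HSV)
m=(hsv[...,0]>95)&(hsv[...,0]<125)&(hsv[...,1]>130)&(z>.06)&(z<.088)&(P[...,0]<.66)
for i,st,c,mm in blobs(m,30):
    q=P[mm]; r=cv2.minAreaRect(q[:,:2].astype(np.float32)); print(' panel',st,cv2.boxPoints(r).round(3).tolist())
print(heads(s,.076,(.46,.75,-.3,-.08)))
save(s,'t13')
E
```

```text
clock: 57.67
position: [0.5561, -0.1808, 0.0589]
tcp_rot: [[-0.993, 0.116, -0.0], [0.116, 0.993, 0.0], [0.0, 0.0, -1.0]]
wrist_force: [-1.9, 0.7, -1.3]
gripper_width: 0.0004
grasp_force: 0.8
 panel [334 157  22   8 116] [[0.5720000267028809, -0.12700000405311584], [0.5860000252723694, -0.12800000607967377], [0.5929999947547913, -0.06599999964237213], [0.5789999961853027, -0.06499999761581421]]
[(0.6282, -0.1405, 0.0257, 0.0772, 178), (0.582, -0.104, 0.0251, 0.0803, 91)]
```

View pics/t13.png

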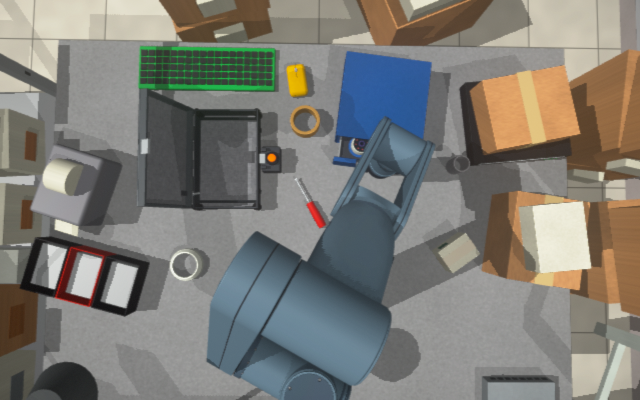

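The drawer is moving in square: its panel is at px (345,161), with the heads still upright and nothing else disturbed. About 55 mm remain.

```bash
python3 -m inch '[-1,-0.2,0,0,0,-1,-0.2,0,0,0,-1,-0.2,0,0,0,-1,-0.2,0,0,0,-1,-0.15,0,0,0,-1,-0.1,0,0,0]'; python3 -m inch '[-1,-0.1,0,0,0,-1,-0.1,0,0,0]';python3 -m inch '[-1,-0.1,0,0,0,-1,-0.1,0,0,0]'
```

```text
clock: 58.22
position: [0.5984, -0.1861, 0.0591]
tcp_rot: [[-0.993, 0.116, 0.001], [0.116, 0.993, -0.001], [-0.001, -0.0, -1.0]]
wrist_force: [-0.9, -0.0, -0.0]
gripper_width: 0.0001
grasp_force: 0.5
clock: 58.38
position: [0.6026, -0.1865, 0.059]
tcp_rot: [[-0.993, 0.116, -0.006], [0.116, 0.993, 0.001], [0.006, 0.0, -1.0]]
wrist_force: [-20.3, 0.1, 15.6]
gripper_width: -0.0001
grasp_force: 10.0
clock: 58.55
position: [0.6117, -0.1875, 0.059]
tcp_rot: [[-0.993, 0.116, -0.003], [0.116, 0.993, 0.0], [0.003, 0.0, -1.0]]
wrist_force: [-2.2, -0.6, -0.1]
gripper_width: -0.0002
grasp_force: 1.1
```

```bash
python3 -m inch '[-1,-0.05,0,0,0,-1,-0.05,0,0,0,-1,0,0,0,0]';  python3 - <<'E'
from h import *
print(status.observe()['wrist_force'],status.observe()['grasp_force'])
for n in ('scene','wrist'):
    s=snap(n); save(s,n+'14')
a=cv2.imread('pics/scene14.png')[150:400,180:480]; b=cv2.imread('pics/wrist14.png')
cv2.imwrite('pics/c14.png',np.vstack([cv2.resize(a,(480,400)),cv2.resize(b,(480,200*3//2))])[:600])
E
```

```text
clock: 58.8
position: [0.6123, -0.1875, 0.0589]
tcp_rot: [[-0.993, 0.116, -0.01], [0.116, 0.993, 0.002], [0.01, 0.001, -1.0]]
wrist_force: [-17.1, 1.0, 12.2]
gripper_width: 0.0001
grasp_force: 8.9
[-17.14294102   0.9568408   12.21020005] 8.901380896568298
```

View pics/c14.png

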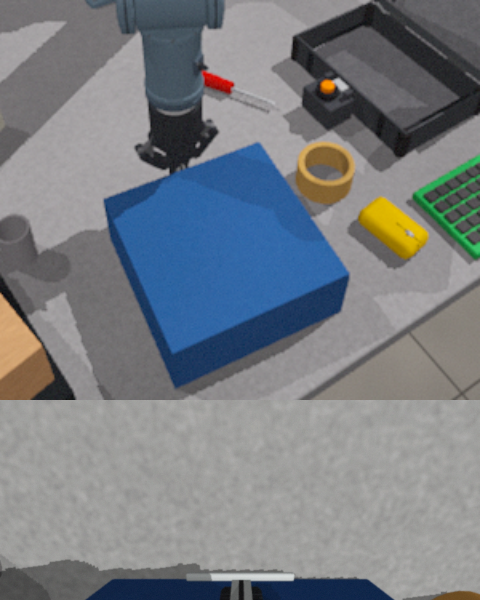

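The unit looks shut and the force rises against a firm stop, so the drawer appears home. I'll back off and check.

```bash
python3 -m inch '[-1,0.1,0,0,0,-1,0.3,0,0,0,-1,0.6,0,0,0,-1,0.6,0,0,0,-1,0.6,0,0,0,-1,0.6,0,-0.3,0,-1,0,0,-0.9,0,-1,0,0,-0.9,0,-1,0.6,0,-0.9,0,-1,0.6,0,0,0,-1,0.6,0,0,0,-1,0,0,0,0,-1,0,0,0,0]';  python3 - <<'E'
from h import *
for n in ('wrist','top'):
    s=snap(n); P=cloud(s); z=P[...,2]; hsv=cv2.cvtColor(s['pixels'],cv2.COLOR_RGB2HSV); save(s,n+'15')
    m=(hsv[...,0]>95)&(hsv[...,0]<125)&(hsv[...,1]>130)&(z>.072)&(z<.088)&(P[...,0]<.70)
    for i,st,c,mm in blobs(m,30):
        q=P[mm]; r=cv2.minAreaRect(q[:,:2].astype(np.float32)); print(n,' panel',cv2.boxPoints(r).round(3).tolist())
    m=(hsv[...,0]>95)&(hsv[...,0]<125)&(hsv[...,1]>130)&(z>.094)&(z<.108)
    for i,st,c,mm in blobs(m,300):
        q=P[mm]; r=cv2.minAreaRect(q[:,:2].astype(np.float32)); print(n,' unit',cv2.boxPoints(r).round(3).tolist())
    q=P[(z>.1)&(z<.27)&(P[...,0]>.6)&(P[...,0]<.72)&(P[...,1]>.17)&(P[...,1]<.5)]
    if len(q): print('lid',np.polyfit(q[:,2],q[:,1],1))
E
```

```text
clock: 59.98
position: [0.435, -0.1668, 0.1783]
tcp_rot: [[-0.993, 0.117, 0.002], [0.117, 0.993, -0.001], [-0.002, -0.001, -1.0]]
wrist_force: [0.2, -0.2, 0.1]
gripper_width: -0.0003
grasp_force: 0.0
top  panel [[0.6079999804496765, -0.31200000643730164], [0.6259999871253967, -0.3140000104904175], [0.6510000228881836, -0.07199999690055847], [0.6330000162124634, -0.07000000029802322]]
top  unit [[0.6209999918937683, -0.31700000166893005], [0.8690000176429749, -0.34599998593330383], [0.8980000019073486, -0.0989999994635582], [0.6499999761581421, -0.07000000029802322]]
lid [0.28185847 0.3555887 ]
```

View pics/top15.png

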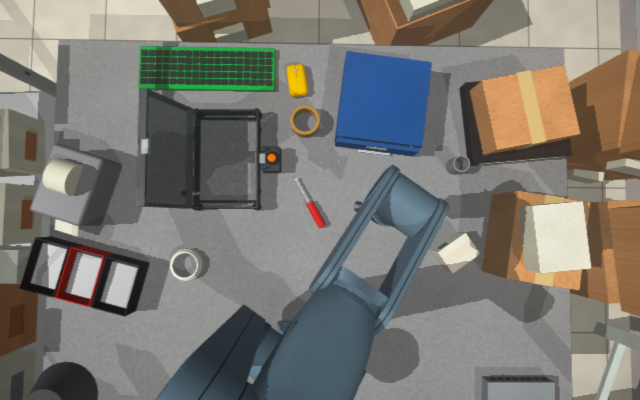

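The top view shows the drawer panel flush against the unit at px (375,147), 13 mm proud, which is its own thickness. The lid is right back on its stop and the bench items haven't moved.

```bash
python3 -c "
from station import workorder
print(workorder.hand_in())"
```

```text
the job is handed in; nothing more can be done
None
```

The job is handed in, with no verdict returned: all four heads are seated lens-up in their own nests, the drawer looks fully home, the lid rests back on its stop, and nothing else on the bench appears moved.

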